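# Drain a scrapped power module through an insulating guide

### The job

This scrapped power module must be drained before it is taken apart: set the orange guide, narrow end down, upright and fully home in the round port on top of the module and let go of it. Then take the blue-handled stylus from its stand, reach it down through the guide and push the recessed red button all the way down; do not push the button before the guide is in. Finish while still gripping the stylus and holding the button down, and leave the other loose things as they are.

Things in the scene. Friction and masses are not known exactly. Their poses are not given: they have to be found in the camera images.
- module: grey power module, a fixed block 130 (x) x 170 (y) x 70 mm high (top face at z = 70 mm); origin at the centre of its underside, z up. A heat sink lies loose on its top, about 50 mm from the module's centre towards -y. It does not move when pushed
- port (a point): centre of the mouth of the round port in the module's top face, level with that face (70 mm above the bench), ringed by yellow marks; at x -10, y +35 mm in the module's frame. A vertical blind hole 30 mm in diameter and 50 mm deep, with a 1 mm chamfer
- drain_button_top (a point): centre of the top of the red recessed button (18 mm diameter) at the bottom of the port, straight below the port's centre and 28 mm below the module's top face when not pressed; it goes down with the button
- drain_button (a joint): travel of the red button in m: 0 released, 0.006 fully down; straight down. Sprung: starts to move at about 1.5 N, fully down at 5 N
- guide: loose orange hollow tapered plug, 50 g; origin at the centre of its narrow lower end, z up its axis. Taper 22 mm long, outside diameter 20 mm at the bottom, 28 at the top; above it a collar, 40 mm in diameter, from z = 22 to 50 mm (grip here), its underside rests on the face round a hole. Open right through: bore 13 mm at the bottom, 21 at z = 22, 26 in the collar. Starts upright in its stand
- guide_seat (a point): point on the guide's axis at the level of the collar's underside (22 mm above its lower end); meets port when the guide is fully home
- guide_stand: fixed black block 80 x 80 x 40 mm high with a 32 mm through hole in its middle in which the guide stands, the collar resting on the block's top; origin at the centre of its underside
- stylus: loose stylus, 60 g, 140 mm long; origin at its tip, z up along its axis towards the handle. Black shaft 8 mm in diameter from z = 0 to 80 mm (the last 3 mm tapers to 5 mm), blue square handle 18 x 18 mm from z = 80 to 140 mm, its flat sides along the stylus's x and y axes. At the start it stands upright in its stand
- stylus_tip (a point): the tip of the stylus (same point as its origin)
- stylus_stand: fixed stand: dark foot 80 x 80 x 4 mm and grey column 42 x 42 mm, 86 mm high, with a 12 mm vertical hole down its middle; the stylus hangs in it, the underside of its handle on the column's top, so its handle spans 86 to 146 mm above the bench; origin at the centre of its underside
- heat_sink: loose finned aluminium heat sink, 40 x 40 x 22 mm, lying on top of the power module; leave it alone; origin at the centre of its underside
- hard_drive: loose dark steel hard drive, 101 x 147 x 26 mm; leave it alone; origin at the centre of its underside
- fan: loose black cooling fan, 80 x 80 x 25 mm, lying flat; leave it alone; origin at the centre of its underside
- circuit_board: loose green circuit board with chips, 90 x 120 mm, up to 13 mm high; leave it alone; origin at the centre of its underside
- screw_jar: loose glass screw jar with a white lid, 44 mm wide, 60 mm high; leave it alone; origin at the centre of its underside
- screwdriver: loose yellow-handled screwdriver lying on the bench; leave it alone
- memory_stick: loose green memory stick, 30 x 133 x 4 mm; leave it alone; origin at the centre of its underside

How it is judged:
On the way, in this order (a step that is already met when the one before it is completed fails the run):
1. the guide is home in the port, upright, and let go (z of guide_seat in the frame of port between -0.004 and 0.003 m and horizontal distance between guide_seat and port below 0.004 m and angle between guide's own z axis and vertical below 0.08 rad and contact force between the fingers and guide below 0.1 N and linear speed of guide below 0.02 m/s), for 0.2 s.
2. the gripped stylus pushes the red button down through the guide (value of joint drain_button above 0.004 m and horizontal distance between stylus_tip and drain_button_top below 0.009 m and distance between stylus_tip and drain_button_top below 0.0095 m and contact force between stylus and module above 1.5 N and contact force between the fingers and stylus above 2 N), for 0.3 s.
At the end, for the whole second after the job is handed in: the guide is home in the port (collar within 3 mm of the module's top, within 4 mm of the port's centre, tilted less than 0.08 rad); the stylus, gripped in the fingers (over 2 N), has its tip on the red button, pushes it with more than 1.5 N and keeps it down by more than 4 of its 6 mm (all of step 2 and z of guide_seat in the frame of port between -0.004 and 0.003 m and horizontal distance between guide_seat and port below 0.004 m and angle between guide's own z axis and vertical below 0.08 rad); the arm keeps its last pose, push and grip.
It fails at once if the button is pushed before the guide is in the port (value of joint drain_button above 0.003 m and (z of guide_seat in the frame of port above 0.01 m or horizontal distance between guide_seat and port above 0.01 m)).
It fails at once if one of the other loose things is pushed away (more than 30 mm) (distance of any of heat_sink, hard_drive, fan, circuit_board, screw_jar, screwdriver, memory_stick from where it was at the start of the episode above 0.03 m).
It also fails if it takes over 58 s, if anything falls off the work surface, if the arm or the gripper's body presses on something with over 40 N, if the wrist force passes 120 N, or if a joint passes its speed limit or range.

### The arm

A 7-joint arm with a two-finger parallel gripper is mounted at the origin on the work surface. World frame = base frame: x ahead of the robot, y to its left, z up, the work surface at z = 0. Lengths are in m, angles in rad, forces in N, time in s.
With the tool pointing down it reaches from about 0.4 to 0.85 m from the base axis. Payload 10.4 kg.
Tool frame: the origin (TCP) lies on the centre line of the jaws, within the pads' length; the fingertips stand 22 mm ahead of it and the grasp point (between the pads) lies 3 mm ahead of it; z points along the fingers, y is the line along which they close (so a half turn about z gives the same grasp; the last joint's range is limited). The gripper opens to 87 mm and grips with 3 to 60 N. Pads are 19 mm wide; open, the fingers measure 117 mm over their backs; the gripper's body (75 mm by 190 mm) begins 51 mm behind the grasp point.
Start: joints at [1.085, 0.332, -0.065, 1.46, 0.022, 1.35, -0.088], TCP at [0.279, -0.559, 0.245] pointing down, gripper open.
Joint ranges: [-2.6, 2.6], [-0.5, 2.12], [-1.47, 1.34], [0.16, 2.42], [-1.27, 4.41], [0.06, 2.06], [-2.6, 2.6]. Speed limits (rad/s): [2.22, 2.22, 2.79, 2.79, 3.14, 3.14, 3.14].

### API

Orientations are given as a unit quaternion [x, y, z, w].
In Python, from bench import r, viewer, job, readout gives the robot as it stands (r), with the cameras (viewer), the job (job) and the readings (readout).
- The arm moves only by the tool shift_gripper, called after "Call:" by a JSON object that holds its "method" and its "body". Schema: {"type":"object","properties":{"plan":{"type":"array","items":{"type":"object","properties":{"dx":{"type":"number"},"dy":{"type":"number"},"dz":{"type":"number"},"twist":{"type":"number"},"finger_gap":{"type":"number"}},"additionalProperties":false,"required":["finger_gap"]},"minItems":1,"maxItems":12},"grip_force":{"type":"number"},"only":{"type":"string"},"quiet":{"type":"boolean"},"lines":{"type":"string"}},"required":["plan"],"additionalProperties":false}. plan is a list of rows, 1 to 12 of them, each an object with the fields dx, dy, dz (the shift in normalised numbers (1 is 1 m)), twist (a turn about the tool's z in a scale on which 1.0 is pi rad), finger_gap (the finger opening in m); a field left out counts as zero (the opening has to be given); each row is the pose to reach, as a shift and turn from the pose commanded when the call began, along the tool's axes at that moment; what a row does not reach only later rows make up. A row lasts 1/10 s, in which the tool goes at most 0.05 m and 0.15 rad, less where a joint would pass 70% of its speed; a pose out of reach is approached as far as the arm can. The fingers move at their own pace and stop on an object; grip_force is the grip in N (left out, the last holds). Time passes only in rows, so rows that do not move let the fingers close. The tool returns the time, the measured TCP pose, the force, the opening and the grip force at its end. only (a regular expression) keeps the lines of the reply that match it, lines (a string "A,B") keeps lines A to B, and quiet returns only ok. No shift or turn number may pass 1 either way. Input that does not fit is refused with a message, and nothing moves.
- readout.read_state(): the state, without advancing time (a new reading comes with each control period).
- viewer.camera(name): name is "scene" or "top" or "wrist"; returns a dict with "img" (420x560x3 uint8, red, green, blue), "fx", "fy", "cx", "cy" (pixels), "pose" (4x4, takes a point from camera to world coordinates). Camera axes: x right, y down, z forward; pixel columns grow to the right and rows downward; lengths in m; the calibration is good to about 2 mm. The wrist camera is an equidistant fisheye: a pixel r from the principal point sees the ray r / f radians off the axis. A picture is of the moment at which its call begins. There is no depth.
- job.close_job(): hands the job in; it is judged then, once.
The state is a dict: "time": time; "joint_positions": joint angles; "joint_vel": joint speeds; "joint_torque": joint torques, N m; "ee_pos": TCP position; "eef_rot": TCP orientation; "ft_force": force on the tool from outside, world axes, zero at the start; "torque": the same for the moment, N m; "width": finger opening in m; "grip_force": force on a finger pad.
Only numpy, scipy, OpenCV 4.12 (cv2) and the standard library are available. Lean on these libraries where they do the work, as an engineer would, in place of code of your own. Each camera call takes 0.05 s, during which the arm holds its last target. There are 200 camera calls.

## Working session

There is one attempt and no reset: what is moved stays moved. The work goes in short steps, Python scripts to look and compute and a tool call to move; the robot and the scene stay as the last step left them, time stands still between calls to the robot, and variables do not carry over. Pictures are saved under pics/ and viewed, at most 10 in all, crops included, and the job is handed in when it is done.

```bash
ls; mkdir -p pics
```

Run:
```python
from bench import r, viewer, job, readout
import cv2,numpy as np
for n in("top","scene"):
    c=viewer.camera(n); cv2.imwrite(f"pics/{n}0.png",c["img"][:,:,::-1]); print(n,c["fx"],c["fy"],c["cx"],c["cy"],np.round(c["pose"],4).tolist())
s=readout.read_state(); print(s["ee_pos"],s["eef_rot"],s["width"],s["time"])
```

```text
bench.py
pics
top 506.6461224784217 506.6461224784217 281.96911653814885 201.76251673208634 [[-0.004, -0.9931, 0.1169, 0.4658], [-1.0, 0.0032, -0.0068, -0.012], [0.0063, -0.1169, -0.9931, 1.156], [0.0, 0.0, 0.0, 1.0]]
scene 403.14199683705624 403.14199683705624 279.9271576399644 211.42883222206223 [[-0.8581, 0.3283, -0.3947, 1.0175], [0.5133, 0.5671, -0.6442, 0.6633], [0.0124, -0.7554, -0.6552, 0.7589], [0.0, 0.0, 0.0, 1.0]]
[ 0.27883539 -0.55898178  0.24383725] [ 9.73349814e-01  2.29324506e-01 -2.07365847e-04 -6.05890445e-04] 0.08701052555084936 0.1
```

View pics/top0.png

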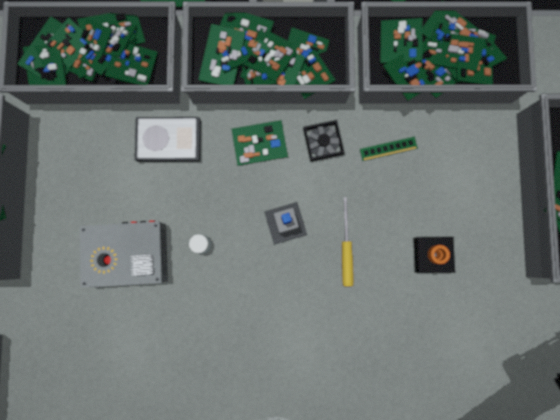

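View pics/scene0.png

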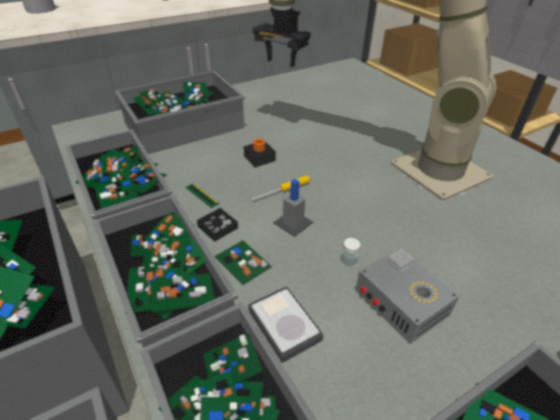

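Top view: the module is at about (120,254) with its port near (104,260). The guide is at (440,254), the blue stylus at (287,217) and the jar at (199,244). Next I measure these by colour.

Create h.py:
```python
import numpy as np,cv2
from bench import r, viewer, job, readout
from scipy.spatial.transform import Rotation as R
def ray(c,u,v):
    x,y=(u-c["cx"])/c["fx"],(v-c["cy"])/c["fy"]
    d=np.array([x,y,1.])
    if c.get("fish"):
        t=np.hypot(x,y); d=np.array([x/t*np.sin(t),y/t*np.sin(t),np.cos(t)]) if t>1e-9 else np.array([0,0,1.])
    return c["pose"][:3,3],c["pose"][:3,:3]@d
def plane(c,u,v,z):
    o,d=ray(c,u,v); return o+d*(z-o[2])/d[2]
def cam(n):
    c=viewer.camera(n); c["fish"]=n=="wrist"; c["hsv"]=cv2.cvtColor(c["img"],cv2.COLOR_RGB2HSV); return c
def mask(c,lo,hi,box=None):
    m=cv2.inRange(c["hsv"],np.array(lo),np.array(hi))
    if box:
        k=np.zeros_like(m); x0,y0,x1,y1=box; k[y0:y1,x0:x1]=1; m=m*k
    return m
def tool(p):  # world target of TCP -> shift in tool axes from present pose
    s=readout.read_state(); return R.from_quat(s["eef_rot"]).inv().apply(np.array(p)-s["ee_pos"])
```

Run:
```python
from h import *
c=cam("top")
def pts(m): 
    v,u=np.nonzero(m); return np.c_[u,v].astype(np.float32)
y=pts(mask(c,(18,80,80),(35,255,255),(80,235,130,290)))
w=np.array([plane(c,u,v,.07)[:2] for u,v in y],np.float32)
print("port",len(y),cv2.fitEllipse(w*1000), cv2.minEnclosingCircle(w*1000))
o=pts(mask(c,(3,130,90),(18,255,255),(415,235,460,275)))
w=np.array([plane(c,u,v,.068)[:2] for u,v in o],np.float32)
print("guide",len(o),cv2.minEnclosingCircle(w*1000),cv2.fitEllipse(cv2.convexHull(w*1000)))
b=pts(mask(c,(100,120,60),(125,255,255),(265,200,310,245)))
w=np.array([plane(c,u,v,.146)[:2] for u,v in b],np.float32)
print("styl",len(b),w.min(0),w.max(0),cv2.minAreaRect(w*1000))
k=mask(c,(0,0,0),(180,255,45),(405,225,470,285))
w=np.array([plane(c,u,v,.04)[:2] for u,v in pts(k)],np.float32);print("gstand",cv2.minAreaRect(w*1000))
k=mask(c,(0,0,0),(180,255,95),(260,200,310,245))
w=np.array([plane(c,u,v,.004)[:2] for u,v in pts(k)],np.float32);print("sstand",cv2.minAreaRect(w*1000))
img=np.hstack([cv2.resize(c["img"][y0:y0+60,x0:x0+60],(260,260),interpolation=cv2.INTER_CUBIC) for x0,y0 in((75,230),(257,190),(410,225))])
cv2.imwrite("pics/crop1.png",img[:,:,::-1])
print(plane(c,199,244,.06))
```

```text
port 43 ((471.3626708984375, 360.88006591796875), (51.21356964111328, 51.42003631591797), 151.4171142578125) ((471.2440490722656, 361.0482177734375), 27.254112243652344)
guide 332 ((479.4727783203125, -355.79827880859375), 23.109066009521484) ((480.2735290527344, -355.832763671875), (42.09942626953125, 45.505367279052734), 1.636548399925232)
styl 79 [ 0.54197204 -0.03675479] [ 0.5620325  -0.01875935] ((551.4051513671875, -26.567943572998047), (18.82509994506836, 17.005367279052734), 26.18463897705078)
gstand ((479.68011474609375, -352.1164855957031), (84.95735168457031, 72.0760726928711), 89.788818359375)
sstand ((552.6450805664062, -27.131183624267578), (77.21218872070312, 77.04878997802734), 16.598936080932617)
[0.5037795  0.15972509 0.06      ]
```

View pics/crop1.png

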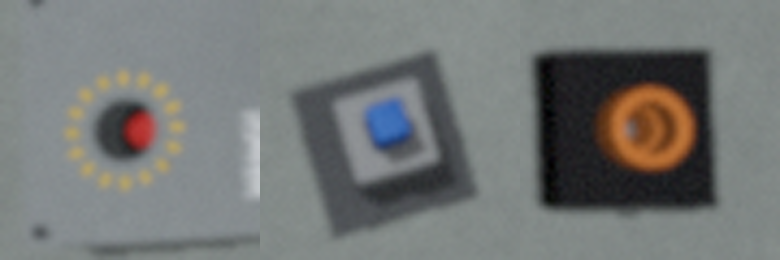

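The port is at about (0.471, 0.361). The guide is at about (0.480, -0.357), allowing for its visible side wall, and the stylus at about (0.551, -0.027) with yaw near 17°. Next I move over the guide.

Run:
```python
from h import *
print(tool([.480,-.357,.17]))
```

```text
[ 0.27013777 -0.0909107   0.07403873]
```

Call:
{"method": "shift_gripper", "body": {"plan": [{"dx": 0.04,"dy": -0.014,"dz": 0.01,"finger_gap": 0.087},{"dx": 0.085,"dy": -0.028,"dz": 0.02,"finger_gap": 0.087},{"dx": 0.13,"dy": -0.044,"dz": 0.035,"finger_gap": 0.087},{"dx": 0.175,"dy": -0.059,"dz": 0.05,"finger_gap": 0.087},{"dx": 0.22,"dy": -0.074,"dz": 0.06,"finger_gap": 0.087},{"dx": 0.25,"dy": -0.084,"dz": 0.07,"finger_gap": 0.087},{"dx": 0.27,"dy": -0.091,"dz": 0.074,"finger_gap": 0.087},{"dx": 0.27,"dy": -0.091,"dz": 0.074,"finger_gap": 0.087},{"dx": 0.27,"dy": -0.091,"dz": 0.074,"finger_gap": 0.087},{"dx": 0.27,"dy": -0.091,"dz": 0.074,"finger_gap": 0.087}], "grip_force": 20}}

```text
time: 1.15
ee_pos: [0.4791, -0.3586, 0.1707]
eef_rot: [0.974, 0.228, -0.0, 0.0]
ft_force: [-0.0, -0.1, -0.1]
width: 0.087
grip_force: 0.0
```

Run:
```python
from h import *
c=cam("wrist"); cv2.imwrite("pics/w1.png",c["img"][:,:,::-1])
m=mask(c,(3,130,60),(18,255,255)); v,u=np.nonzero(m)
print(c["fx"],c["cx"],c["cy"],np.round(c["pose"],3).tolist(),len(u),u.min(),u.max(),v.min(),v.max())
w=np.array([plane(c,a,b,.068)[:2] for a,b in zip(u,v)],np.float32)*1000
print(cv2.minEnclosingCircle(w),cv2.fitEllipse(cv2.convexHull(w)))
```

```text
325.19226210127806 281.7808906092201 208.69937418861412 [[0.444, -0.863, -0.243, 0.545], [-0.896, -0.427, -0.12, -0.326], [-0.001, 0.271, -0.963, 0.312], [0.0, 0.0, 0.0, 1.0]] 2095 256 307 182 236
((483.01806640625, -356.26959228515625), 22.099130630493164) ((482.613037109375, -356.29083251953125), (39.84674835205078, 44.46345138549805), 117.44775390625)
```

View pics/w1.png

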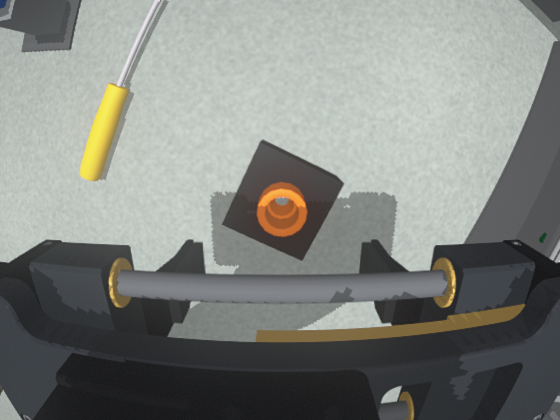

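The wrist view shows the guide centred at (282,209) in its stand between the open fingers. It measures about (0.4805, -0.357), so I descend and grip.

Call:
{"method": "shift_gripper", "body": {"plan": [{"dx": 0.002,"dy": -0.001,"dz": 0.04,"finger_gap": 0.087},{"dx": 0.002,"dy": -0.001,"dz": 0.075,"finger_gap": 0.087},{"dx": 0.002,"dy": -0.001,"dz": 0.095,"finger_gap": 0.087},{"dx": 0.002,"dy": -0.001,"dz": 0.105,"finger_gap": 0.087},{"dx": 0.002,"dy": -0.001,"dz": 0.105,"finger_gap": 0.087},{"dx": 0.002,"dy": -0.001,"dz": 0.105,"finger_gap": 0.03},{"dx": 0.002,"dy": -0.001,"dz": 0.105,"finger_gap": 0.03},{"dx": 0.002,"dy": -0.001,"dz": 0.105,"finger_gap": 0.03},{"dx": 0.002,"dy": -0.001,"dz": 0.105,"finger_gap": 0.03},{"dx": 0.002,"dy": -0.001,"dz": 0.105,"finger_gap": 0.03},{"dx": 0.002,"dy": -0.001,"dz": 0.105,"finger_gap": 0.03},{"dx": 0.002,"dy": -0.001,"dz": 0.105,"finger_gap": 0.03}], "grip_force": 20}}

```text
time: 2.4
ee_pos: [0.4814, -0.3556, 0.0656]
eef_rot: [0.973, 0.229, 0.0, 0.0]
ft_force: [-0.6, -0.3, 0.3]
width: 0.0391
grip_force: 5.6
```

Call:
{"method": "shift_gripper", "body": {"plan": [{"finger_gap": 0.03},{"finger_gap": 0.03},{"dz": -0.02,"finger_gap": 0.03},{"dz": -0.05,"finger_gap": 0.03},{"dz": -0.09,"finger_gap": 0.03},{"dz": -0.13,"finger_gap": 0.03},{"dz": -0.13,"finger_gap": 0.03},{"dz": -0.13,"finger_gap": 0.03}], "grip_force": 20}}

```text
time: 3.2
ee_pos: [0.4816, -0.3557, 0.1961]
eef_rot: [0.973, 0.229, 0.0, 0.001]
ft_force: [-1.0, 0.8, -1.0]
width: 0.0385
grip_force: 20.0
```

Run:
```python
from h import *
print(tool([.4714,.361,.19]),tool([.68,0,.19]))
```

```text
[ 0.31081057 -0.64583635  0.00540965] [ 0.33629564 -0.22968122  0.0060239 ]
```

Call:
{"method": "shift_gripper", "body": {"plan": [{"dx": 0.01,"dy": -0.02,"dz": -0.01,"finger_gap": 0.03},{"dx": 0.025,"dy": -0.052,"dz": -0.02,"finger_gap": 0.03},{"dx": 0.043,"dy": -0.09,"dz": -0.02,"finger_gap": 0.03},{"dx": 0.062,"dy": -0.13,"dz": -0.02,"finger_gap": 0.03},{"dx": 0.082,"dy": -0.17,"dz": -0.02,"finger_gap": 0.03},{"dx": 0.102,"dy": -0.21,"dz": -0.02,"finger_gap": 0.03},{"dx": 0.121,"dy": -0.25,"dz": -0.02,"finger_gap": 0.03},{"dx": 0.14,"dy": -0.29,"dz": -0.02,"finger_gap": 0.03},{"dx": 0.16,"dy": -0.33,"dz": -0.02,"finger_gap": 0.03},{"dx": 0.178,"dy": -0.37,"dz": -0.02,"finger_gap": 0.03},{"dx": 0.197,"dy": -0.41,"dz": -0.02,"finger_gap": 0.03},{"dx": 0.216,"dy": -0.45,"dz": -0.02,"finger_gap": 0.03}]}}

```text
time: 4.4
ee_pos: [0.4726, 0.1449, 0.214]
eef_rot: [0.973, 0.229, -0.001, 0.0]
ft_force: [1.4, -0.0, -0.9]
width: 0.0388
grip_force: 20.0
```

Call:
{"method": "shift_gripper", "body": {"plan": [{"dx": 0.018,"dy": -0.037,"finger_gap": 0.03},{"dx": 0.035,"dy": -0.073,"finger_gap": 0.03},{"dx": 0.053,"dy": -0.11,"finger_gap": 0.03},{"dx": 0.07,"dy": -0.145,"finger_gap": 0.03},{"dx": 0.082,"dy": -0.17,"finger_gap": 0.03},{"dx": 0.09,"dy": -0.185,"finger_gap": 0.03},{"dx": 0.095,"dy": -0.196,"finger_gap": 0.03},{"dx": 0.095,"dy": -0.196,"finger_gap": 0.03},{"dx": 0.095,"dy": -0.196,"finger_gap": 0.03},{"dx": 0.095,"dy": -0.196,"finger_gap": 0.03},{"dx": 0.095,"dy": -0.196,"finger_gap": 0.03},{"dx": 0.095,"dy": -0.196,"finger_gap": 0.03}]}}

```text
time: 5.6
ee_pos: [0.4716, 0.3607, 0.2157]
eef_rot: [0.973, 0.229, 0.0, 0.0]
ft_force: [-0.4, 0.8, -1.0]
width: 0.0389
grip_force: 20.0
```

Run:
```python
from h import *
s=readout.read_state();print(s["joint_positions"],s["joint_vel"])
c=cam("wrist"); cv2.imwrite("pics/w2.png",c["img"][:,:,::-1])
```

```text
[-0.14496337  0.36998207 -0.7345319   1.55703942  0.25395321  1.31236968
 -2.02002796] [-0.0042485   0.00172733 -0.00290696 -0.00166705  0.00057187  0.00169204
 -0.0013544 ]
```

View pics/w2.png

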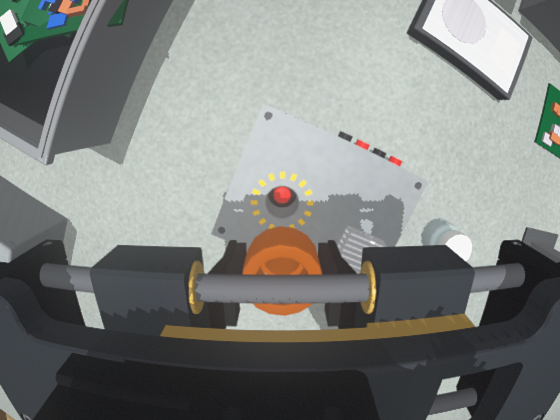

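The wrist view shows the guide held at (282,268) and the port's yellow ring around the red button at (283,197). I measure the ring, and the guide's collar in the grip.

Run:
```python
from h import *
c=cam("wrist"); s=readout.read_state(); print(s["ee_pos"])
m=mask(c,(22,100,100),(35,255,255),(240,160,325,240)); n,_,st,ce=cv2.connectedComponentsWithStats(m)
w=np.array([plane(c,*ce[i],.07)[:2] for i in range(1,n) if st[i,4]>8])*1000
A=np.c_[2*w,np.ones(len(w))]; x=np.linalg.lstsq(A,(w**2).sum(1),rcond=None)[0]
print("ring",len(w),x[:2],np.hypot(*(w-x[:2]).T).round(1))
ry,_=cv2.findContours(mask(c,(3,130,60),(18,255,255),(225,215,340,320)),0,2)
k=max(ry,key=cv2.contourArea)[:,0]; print("orange box",k.min(0),k.max(0))
# top camera too
t=cam("top"); cv2.imwrite("pics/t2.png",cv2.resize(t["img"][200:320,40:180],(700,600))[:,:,::-1])
```

```text
[0.47143514 0.36100425 0.21567742]
ring 14 [471.06791903 360.60287235] [25.6 25.5 25.5 25.5 25.4 25.7 25.5 25.5 25.9 26.1 25.5 25.7 25.8 24.8]
orange box [242 227] [321 274]
```

Call:
{"method": "shift_gripper", "body": {"plan": [{"dx": 0.001,"dz": 0.03,"finger_gap": 0.03},{"dx": 0.001,"dz": 0.06,"finger_gap": 0.03},{"dx": 0.001,"dz": 0.08,"finger_gap": 0.03},{"dx": 0.001,"dz": 0.09,"finger_gap": 0.03},{"dx": 0.001,"dz": 0.1,"finger_gap": 0.03},{"dx": 0.001,"dz": 0.105,"finger_gap": 0.03},{"dx": 0.001,"dz": 0.11,"finger_gap": 0.03},{"dx": 0.001,"dz": 0.114,"finger_gap": 0.03},{"dx": 0.001,"dz": 0.117,"finger_gap": 0.03},{"dx": 0.001,"dz": 0.117,"finger_gap": 0.03},{"dx": 0.001,"dz": 0.117,"finger_gap": 0.03}]}}

```text
time: 6.85
ee_pos: [0.4722, 0.3619, 0.0988]
eef_rot: [0.973, 0.229, 0.0, -0.0]
ft_force: [-0.1, -0.4, -1.0]
width: 0.0388
grip_force: 20.0
```

No contact force. I go down the last 3 mm and release.

Call:
{"method": "shift_gripper", "body": {"plan": [{"dz": 0.001,"finger_gap": 0.03},{"dz": 0.002,"finger_gap": 0.03},{"dz": 0.003,"finger_gap": 0.03},{"dz": 0.003,"finger_gap": 0.03},{"dz": 0.003,"finger_gap": 0.06},{"dz": 0.003,"finger_gap": 0.07},{"dz": 0.003,"finger_gap": 0.087},{"dz": 0.003,"finger_gap": 0.087},{"dz": 0.003,"finger_gap": 0.087}]}}

```text
time: 7.75
ee_pos: [0.4721, 0.3618, 0.0955]
eef_rot: [0.973, 0.229, 0.0, 0.0]
ft_force: [0.6, 0.3, -0.1]
width: 0.071
grip_force: 0.0
```

Call:
{"method": "shift_gripper", "body": {"plan": [{"dz": -0.02,"finger_gap": 0.087},{"dz": -0.05,"finger_gap": 0.087},{"dz": -0.1,"finger_gap": 0.087},{"dz": -0.13,"finger_gap": 0.087},{"dz": -0.13,"finger_gap": 0.087}]}}

```text
time: 8.25
ee_pos: [0.4734, 0.3635, 0.2305]
eef_rot: [0.973, 0.229, 0.003, -0.001]
ft_force: [-0.2, -0.2, -0.5]
width: 0.0868
grip_force: 0.0
```

Run:
```python
from h import *
c=cam("wrist"); cv2.imwrite("pics/w3.png",c["img"][120:300,180:400,::-1].repeat(3,0).repeat(3,1))
m=mask(c,(3,130,60),(18,255,255),(200,120,360,290)); v,u=np.nonzero(m)
w=np.array([plane(c,a,b,.098)[:2] for a,b in zip(u,v)],np.float32)*1000
print(c["pose"][:3,3],cv2.fitEllipse(cv2.convexHull(w)))
```

```text
[0.53866882 0.39586175 0.37213944] ((472.27484130859375, 362.2452087402344), (38.58218765258789, 42.887672424316406), 118.0956802368164)
```

View pics/w3.png

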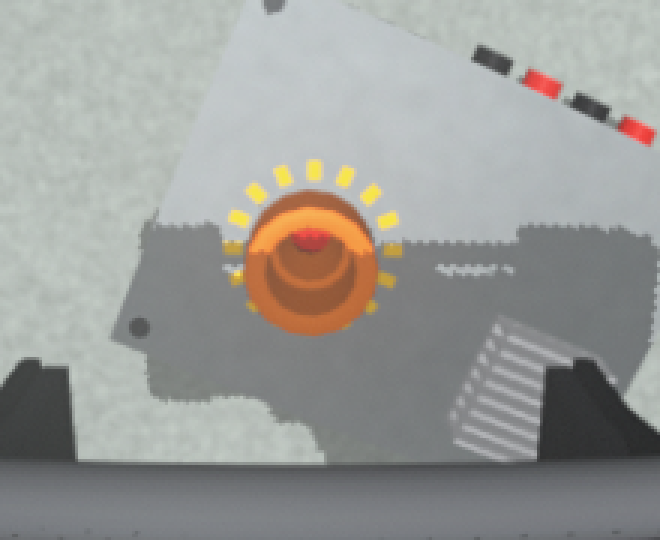

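The guide sits upright in the port, its collar centred within the ring marks near (311,265) in the crop, with the red button visible through the bore. Now the stylus.

Run:
```python
from h import *
print(tool([.5515,-.027,.225]))
```

```text
[-0.1035331   0.38378733  0.00213548]
```

Call:
{"method": "shift_gripper", "body": {"plan": [{"dx": -0.006,"dy": 0.02,"finger_gap": 0.087},{"dx": -0.015,"dy": 0.055,"finger_gap": 0.087},{"dx": -0.026,"dy": 0.095,"finger_gap": 0.087},{"dx": -0.037,"dy": 0.135,"finger_gap": 0.087},{"dx": -0.047,"dy": 0.175,"finger_gap": 0.087},{"dx": -0.058,"dy": 0.215,"finger_gap": 0.087},{"dx": -0.07,"dy": 0.255,"finger_gap": 0.087},{"dx": -0.08,"dy": 0.295,"finger_gap": 0.087},{"dx": -0.09,"dy": 0.335,"finger_gap": 0.087},{"dx": -0.1,"dy": 0.365,"finger_gap": 0.087},{"dx": -0.1035,"dy": 0.383,"dz": 0.002,"finger_gap": 0.087},{"dx": -0.1035,"dy": 0.383,"dz": 0.002,"finger_gap": 0.087}]}}

```text
time: 9.5
ee_pos: [0.5503, -0.0298, 0.222]
eef_rot: [0.974, 0.227, -0.001, -0.0]
ft_force: [0.0, 0.6, 0.2]
width: 0.0868
grip_force: 0.0
```

Call:
{"method": "shift_gripper", "body": {"plan": [{"finger_gap": 0.087},{"finger_gap": 0.087},{"finger_gap": 0.087}]}}

```text
time: 9.8
ee_pos: [0.5504, -0.0254, 0.2236]
eef_rot: [0.973, 0.231, 0.0, -0.0]
ft_force: [0.2, 0.2, -0.0]
width: 0.0869
grip_force: 0.0
```

Run:
```python
from h import *
c=cam("wrist"); cv2.imwrite("pics/w4.png",c["img"][90:290,160:410,::-1].repeat(3,0).repeat(3,1))
hs=c["hsv"]; m=mask(c,(100,100,40),(125,255,255),(200,100,370,300)); v,u=np.nonzero(m)
print(c["pose"][:3,3],readout.read_state()["eef_rot"])
print("V hist",np.histogram(hs[v,u,2],8))
w=np.array([plane(c,a,b,.146)[:2] for a,b in zip(u,v)],np.float32)*1000
print(cv2.minAreaRect(w),len(u))
```

```text
[0.61643982 0.00766552 0.36470969] [ 9.73113614e-01  2.30325585e-01  1.36702783e-04 -1.15633144e-05]
V hist (array([ 44, 346,  46,  85, 432,   2,   0,   2]), array([123.  , 132.25, 141.5 , 150.75, 160.  , 169.25, 178.5 , 187.75,
       197.  ]))
((559.6996459960938, -24.411304473876953), (29.7559757232666, 17.788042068481445), 21.000001907348633) 957
```

View pics/w4.png

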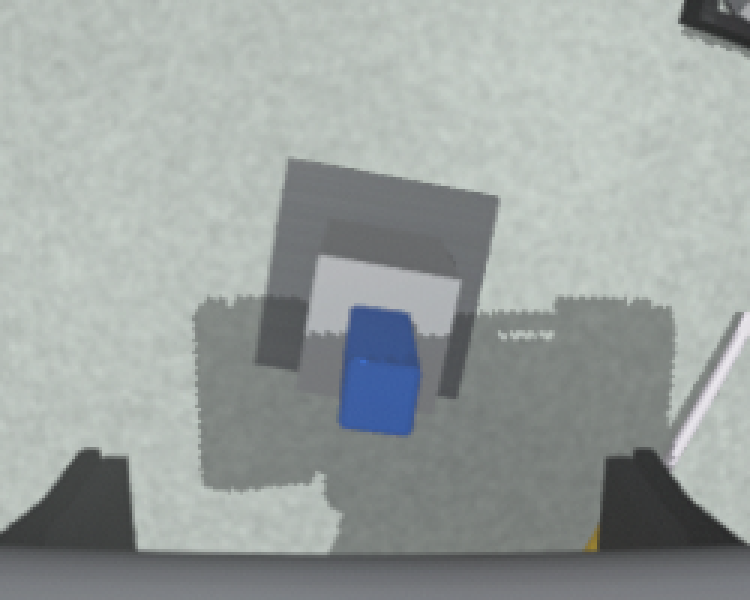

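The blue handle's top face spans roughly (340..420, 357..436) in the crop and is turned a few degrees from the jaws. I measure the bright top face alone.

Run:
```python
from h import *
P=lambda c,q:np.array([plane(c,a,b,.146)[:2] for a,b in q],np.float32)*1000
c=cam("wrist"); s=readout.read_state()
q=np.array([(348,357),(420,365),(412,436),(340,428)])/3.+[160,90]
w=P(c,q); print("hand corners",w.mean(0),w,cv2.minAreaRect(w))
m=mask(c,(100,100,157),(125,255,255),(200,100,370,300)); v,u=np.nonzero(m)
print("bright",len(u),cv2.minAreaRect(P(c,np.c_[u,v])),P(c,np.c_[u,v]).mean(0))
d=P(c,np.c_[u,v]); e=np.degrees(np.arctan2(s["eef_rot"][1],s["eef_rot"][0]))*2; print("toolx deg",e,s["ee_pos"])
```

```text
hand corners [554.09766  -27.444153] [[559.49133  -16.357754]
 [565.28033  -32.263443]
 [548.7433   -38.722862]
 [542.8756   -22.432556]] ((554.1173706054688, -27.54030418395996), (17.774185180664062, 17.31464195251465), 20.082698822021484)
bright 470 ((554.546142578125, -26.41720962524414), (16.642410278320312, 15.43066692352295), 19.012460708618164) [554.22784 -26.42404]
toolx deg 26.60891650466351 [ 0.55050555 -0.0260437   0.22365939]
```

Careful with the scale: turns go in shares of pi rad. That gives: 0.12 rad / 3.1416 = 0.0382.

Call:
{"method": "shift_gripper", "body": {"plan": [{"dx": 0.0025,"dy": 0.002,"twist": 0.0191,"finger_gap": 0.087},{"dx": 0.0025,"dy": 0.002,"twist": 0.0382,"finger_gap": 0.087},{"dx": 0.0025,"dy": 0.002,"dz": 0.03,"twist": 0.0382,"finger_gap": 0.087},{"dx": 0.0025,"dy": 0.002,"dz": 0.06,"twist": 0.0382,"finger_gap": 0.087},{"dx": 0.0025,"dy": 0.002,"dz": 0.085,"twist": 0.0382,"finger_gap": 0.087},{"dx": 0.0025,"dy": 0.002,"dz": 0.1,"twist": 0.0382,"finger_gap": 0.087},{"dx": 0.0025,"dy": 0.002,"dz": 0.108,"twist": 0.0382,"finger_gap": 0.087},{"dx": 0.0025,"dy": 0.002,"dz": 0.108,"twist": 0.0382,"finger_gap": 0.087},{"dx": 0.0025,"dy": 0.002,"dz": 0.108,"twist": 0.0382,"finger_gap": 0.087}]}}

```text
time: 10.8
ee_pos: [0.5543, -0.0276, 0.1166]
eef_rot: [0.985, 0.171, 0.001, 0.0]
ft_force: [-0.6, 0.1, 0.5]
width: 0.087
grip_force: 0.0
```

Call:
{"method": "shift_gripper", "body": {"plan": [{"finger_gap": 0.01},{"finger_gap": 0.01},{"finger_gap": 0.01},{"finger_gap": 0.01},{"finger_gap": 0.01},{"finger_gap": 0.01},{"finger_gap": 0.01},{"finger_gap": 0.01},{"finger_gap": 0.01},{"finger_gap": 0.01},{"finger_gap": 0.01},{"finger_gap": 0.01}], "grip_force": 40}}

```text
time: 12.0
ee_pos: [0.5536, -0.0277, 0.1155]
eef_rot: [0.985, 0.171, -0.0, 0.0]
ft_force: [-1.0, 0.4, -1.4]
width: 0.018
grip_force: 40.0
```

Call:
{"method": "shift_gripper", "body": {"plan": [{"dz": -0.02,"finger_gap": 0.01},{"dz": -0.05,"finger_gap": 0.01},{"dz": -0.09,"finger_gap": 0.01},{"dz": -0.12,"finger_gap": 0.01},{"dz": -0.13,"finger_gap": 0.01},{"dz": -0.13,"finger_gap": 0.01},{"dz": -0.13,"finger_gap": 0.01}]}}

```text
time: 12.7
ee_pos: [0.5531, -0.0279, 0.2442]
eef_rot: [0.985, 0.171, -0.001, -0.0]
ft_force: [0.9, -0.5, -1.4]
width: 0.0177
grip_force: 40.0
```

Run:
```python
from h import *
s=readout.read_state();print(s["ee_pos"],s["width"],s["grip_force"],tool([.471,.361,.245]))
```

```text
[ 0.55310108 -0.0278772   0.24415339] 0.01774001009288562 39.99983288347721 [ 0.05335126 -0.39385265 -0.00071755]
```

Call:
{"method": "shift_gripper", "body": {"plan": [{"dx": 0.003,"dy": -0.02,"finger_gap": 0.01},{"dx": 0.007,"dy": -0.055,"finger_gap": 0.01},{"dx": 0.013,"dy": -0.095,"finger_gap": 0.01},{"dx": 0.018,"dy": -0.135,"finger_gap": 0.01},{"dx": 0.024,"dy": -0.175,"finger_gap": 0.01},{"dx": 0.03,"dy": -0.215,"finger_gap": 0.01},{"dx": 0.035,"dy": -0.255,"finger_gap": 0.01},{"dx": 0.04,"dy": -0.295,"finger_gap": 0.01},{"dx": 0.045,"dy": -0.33,"finger_gap": 0.01},{"dx": 0.05,"dy": -0.36,"finger_gap": 0.01},{"dx": 0.052,"dy": -0.38,"finger_gap": 0.01},{"dx": 0.0535,"dy": -0.394,"finger_gap": 0.01}]}}

```text
time: 13.9
ee_pos: [0.4702, 0.3626, 0.2436]
eef_rot: [0.985, 0.172, -0.001, 0.0]
ft_force: [-0.8, 0.5, -0.7]
width: 0.0176
grip_force: 40.0
```

Call:
{"method": "shift_gripper", "body": {"plan": [{"finger_gap": 0.01},{"finger_gap": 0.01},{"finger_gap": 0.01},{"finger_gap": 0.01},{"finger_gap": 0.01}]}}

```text
time: 14.4
ee_pos: [0.4721, 0.3605, 0.2456]
eef_rot: [0.985, 0.17, 0.0, 0.0]
ft_force: [-0.4, 0.6, -1.1]
width: 0.0179
grip_force: 40.0
```

Run:
```python
from h import *
s=readout.read_state();print(s["ee_pos"])
a=cam("wrist")["img"][120:320,180:380]; c=cam("scene"); b=c["img"][190:320,340:480]
f=lambda i,w,h:cv2.resize(i,(w,h),interpolation=cv2.INTER_CUBIC)
cv2.imwrite("pics/w5.png",np.hstack([f(a,400,400),f(b,400,400)])[:,:,::-1])
```

```text
[0.47209526 0.36050102 0.24562744]
```

View pics/w5.png

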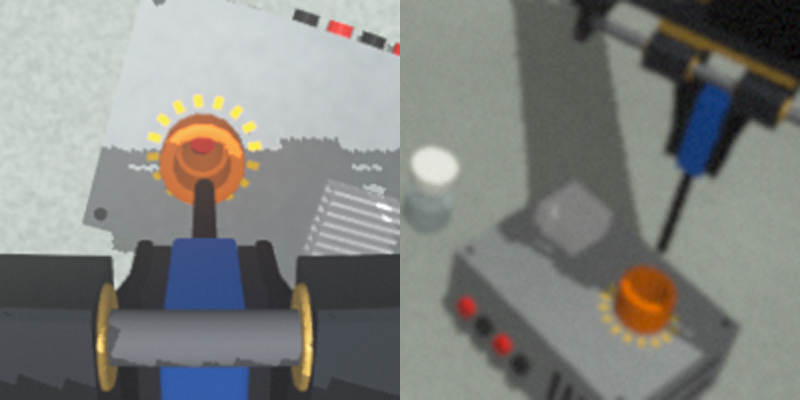

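The stylus hangs above the guide, which is home. The tip is at about (282,210.5) in the wrist image and (431.4,271.3) in the scene image. I intersect these rays at the tip's height.

Run:
```python
from h import *
w=cam("wrist"); s=cam("scene")
p1,d1=ray(w,282,210.5); p2,d2=ray(s,431.35,271.25)
A=np.c_[d1,-d2]; t=np.linalg.lstsq(A,p2-p1,rcond=None)[0]; print("tri",p1+d1*t[0],p2+d2*t[1])
print("wrist at z.136",plane(w,282,210.5,.136),"scene",plane(s,431.35,271.25,.136), readout.read_state()["ee_pos"])
m=mask(w,(3,130,60),(18,255,255),(200,120,360,290)); v,u=np.nonzero(m)
q=np.array([plane(w,a,b,.098)[:2] for a,b in zip(u,v)],np.float32)*1000
print(cv2.fitEllipse(cv2.convexHull(q)))
# collar left/right extents: midline column by row compare with tip column
```

```text
tri [0.47395335 0.36173207 0.13695626] [0.47260272 0.36385417 0.13711807]
wrist at z.136 [0.47369513 0.36164064 0.136     ] scene [0.47162291 0.36331582 0.136     ] [0.4717085  0.36110928 0.24560143]
((472.183349609375, 362.0280456542969), (39.00735092163086, 42.39887619018555), 112.3165512084961)
```

Call:
{"method": "shift_gripper", "body": {"plan": [{"dx": -0.002,"dz": 0.015,"finger_gap": 0.01},{"dx": -0.002,"dz": 0.035,"finger_gap": 0.01},{"dx": -0.002,"dz": 0.055,"finger_gap": 0.01},{"dx": -0.002,"dz": 0.065,"finger_gap": 0.01},{"dx": -0.002,"dz": 0.073,"finger_gap": 0.01},{"dx": -0.002,"dz": 0.08,"finger_gap": 0.01},{"dx": -0.002,"dz": 0.085,"finger_gap": 0.01},{"dx": -0.002,"dz": 0.089,"finger_gap": 0.01},{"dx": -0.002,"dz": 0.092,"finger_gap": 0.01},{"dx": -0.002,"dz": 0.092,"finger_gap": 0.01},{"dx": -0.002,"dz": 0.092,"finger_gap": 0.01}]}}

```text
time: 15.7
ee_pos: [0.4698, 0.3607, 0.1538]
eef_rot: [0.985, 0.171, 0.0, -0.0]
ft_force: [-0.1, 0.3, -0.7]
width: 0.018
grip_force: 40.0
```

Call:
{"method": "shift_gripper", "body": {"plan": [{"dz": 0.002,"finger_gap": 0.01},{"dz": 0.004,"finger_gap": 0.01},{"dz": 0.006,"finger_gap": 0.01},{"dz": 0.007,"finger_gap": 0.01},{"dz": 0.008,"finger_gap": 0.01},{"dz": 0.008,"finger_gap": 0.01},{"dz": 0.008,"finger_gap": 0.01}]}}

```text
time: 16.4
ee_pos: [0.4699, 0.3608, 0.1458]
eef_rot: [0.985, 0.171, 0.0, -0.0]
ft_force: [0.0, 0.0, 4.2]
width: 0.0178
grip_force: 40.0
```

Call:
{"method": "shift_gripper", "body": {"plan": [{"dz": 0.001,"finger_gap": 0.01},{"dz": 0.0015,"finger_gap": 0.01},{"dz": 0.0015,"finger_gap": 0.01},{"dz": 0.0015,"finger_gap": 0.01},{"dz": 0.0015,"finger_gap": 0.01},{"dz": 0.0015,"finger_gap": 0.01}]}}

```text
time: 17.0
ee_pos: [0.47, 0.3609, 0.1451]
eef_rot: [0.985, 0.171, 0.001, -0.0]
ft_force: [-1.6, -2.3, 11.6]
width: 0.0178
grip_force: 40.0
```

Run:
```python
from h import *
c=cam("scene"); w=cam("wrist")
f=lambda i,w,h:cv2.resize(i,(w,h),interpolation=cv2.INTER_CUBIC)
cv2.imwrite("pics/w6.png",np.hstack([f(w["img"][120:320,180:380],400,400),f(c["img"][190:320,340:480],400,400)])[:,:,::-1])
```

```text
(no output)
```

View pics/w6.png

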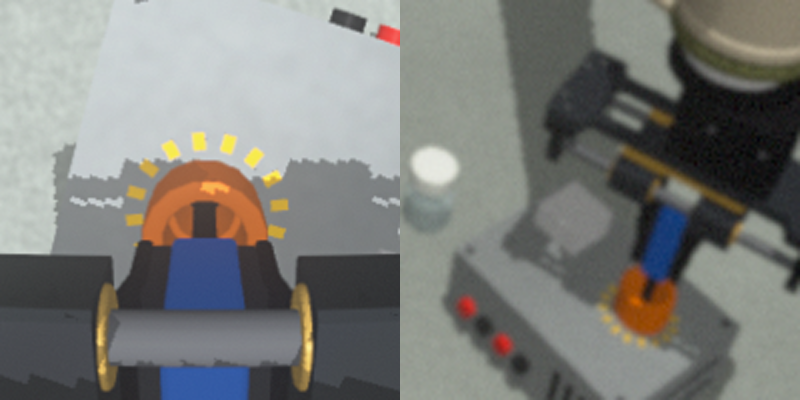

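The stylus goes down through the upright guide, and the force has risen past the button's 5 N stop to 11.6 N, so the button is fully down. I hand it in.

```bash
python3 -c "
from bench import r, viewer, job, readout
s=readout.read_state();print(s['ft_force'],s['grip_force']);print(job.close_job())"
```

```text
[-0.25650577 -0.61750455 11.80317962] 40.0020118849352
the job is handed in; nothing more can be done
None
```

The job is handed in: by camera the guide is home and upright in the port and let go, and the stylus, gripped at 40 N, holds the red button down at about 12 N; no verdict was returned.

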